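Push two modem sleds home and start the dock

ROBOT

A 6-joint arm with a two-finger parallel gripper is mounted at the origin on the work surface. World frame = base frame: x ahead of the robot, y to its left, z up, the work surface at z = 0. Lengths are in m, angles in rad, forces in N, time in s.
With the tool pointing down it reaches from about 0.3 to 0.875 m from the base axis. Payload 4.2 kg.
Tool frame: the origin (TCP) lies at the very end of the fingers, on their centre line; the grasp point (between the pads) lies 19 mm behind it; x points along the fingers, y is the direction in which the jaws open and shut, and the axes are right-handed (so a half turn about x gives the same grasp; the last joint's range is limited). The gripper opens to 85 mm and grips with 20 to 120 N. Pads are 22 mm wide; open, the fingers measure 114 mm over their backs; the gripper's body (76 mm by 85 mm) begins 54 mm behind the grasp point. The pads swing forward as they close: fully open they stand 13 mm farther back than shut.
Start: joints at [1.306, 0.32, 1.565, -0, 1.257, -0.02], TCP at [0.139, 0.558, 0.231] pointing down, gripper open.
Joint ranges: [-3.11, 3.11], [-0.84, 2.01], [0.21, 2.61], [-1.34, 4.49], [0.05, 2.63], [-2.56, 2.56]. Speed limits (rad/s): [2.57, 2.57, 3.14, 3.14, 3.14, 3.14].

INTERFACE

Orientations are given as a unit quaternion [x, y, z, w].
In Python, from plant import env gives the robot as it stands.
- The arm moves only by the tool arm_command, never from a script. Its arguments are lists of equal length, an entry for each row: "dp": the shift along the tool's x, y, z in mm, a list of three; "turn": the turn about the tool's x in rad; "grip": the gripper command: -1 is fully open, 1 is shut, values between are in proportion. In form: {"dp": [[dx, dy, dz], ...], "turn": [turn, ...], "grip": [grip, ...]}. A call has 1 to 12 rows; each row shifts and turns the commanded pose from where the row before left it, along the tool's axes as they then stand; what a row does not reach is not made up. A row lasts 1/12 s, in which the tool goes at most 41.7 mm and 7.16 degrees, less where a joint would pass 70% of its speed; a pose out of reach is approached as far as the arm can. A call is refused whole if a number of a shift passes 41.7 or a number of a turn 0.125, either way. A call with a gripper value outside its range is refused whole. The fingers move at their own pace and stop on an object; "squeeze" is the grip in N (left out, the last holds). Time passes only in rows, so rows that do not move let the fingers close. It gives the time, the measured TCP pose, the force and the opening at its end, in the units of the state.
- env.get_state(): the state, without advancing time (a new reading comes with each control period).
- env.get_image(name): name is "side" or "top"; returns the picture (400x640x3 uint8, blue, green, red); there is no depth.
- env.calibration(name): a dict with "vfov" (degrees; the focal length in pixels is half the picture's height over the tangent of half this angle, whatever the lens; pixels are square), "cx", "cy" (the principal point, pixels), "rvec" (rotation vector, rad) and "tvec" (3), from world to camera coordinates, as OpenCV has them. Camera axes: x right, y down, z forward; pixel columns grow to the right and rows downward; lengths in m; the calibration is good to about 2 mm. A picture is of the moment at which its call begins. calibration takes no time and is no camera call.
- env.job_done(): hands the job in, once; it reports no verdict.
The state is a dict: "time_s": time; "q": joint angles; "qd": joint speeds; "effort": joint torques, N m; "tool_pos": TCP position; "eef_rot": TCP orientation; "ft_force": force on the tool from outside, world axes, zero at the start; "ft_torque": the same for the moment, N m; "width": finger opening in m.
Only numpy, scipy, OpenCV 4.12 (cv2) and the standard library are available. Lean on these libraries where they do the work, as an engineer would, in place of code of your own. Each camera call takes 0.05 s, during which the arm holds its last target. There are 200 camera calls.

TASK

Using only the fingertips, push the blue and the yellow modem sled steadily into the dock until both are fully home, without slamming them; then press the green button on the dock down and let it come back up. Leave the red sled sticking out just as it is, and do not move or pick up the spare modem, the carton or the power adapter.

Things in the scene. Friction and masses are not known exactly. Their poses are not given: they have to be found in the camera images.
- chassis: Fixed modem dock, 200 deep, 325 wide. Origin on the bench under its middle; x = way the sleds are pushed home (away from the robot), y left, z up. Three roofless bays side by side at y = -90, 0, +90 mm, fronts at x = -100, colours in any order; side walls 40 mm high. 70 mm high backplane at x = 86 to 100. Grey pod, 45 mm high, at y = 137 to 187 along the left side carries the green button.
- sled_blue (a joint): Slide of the blue-fronted sled in its bay, m: 0 = fully home (front flush with the bay's front, on a hard stop), positive = how far it sticks out towards the robot; starts 0.04 to 0.08, can reach 0.11. Friction about 2 N, mass 0.35 to 0.7 kg, no spring: stays where it is left.
- blue_front (a point): Middle of the top front edge of the blue sled; moves with it. The front is an upright blue block 80 mm wide, 25 mm thick, from 4 to 62 mm above the bench, flat face towards -x of the chassis, a pale note on it. Axes as the chassis. Behind it stand three white modems as high, with black antennas up to 87 mm above the bench, 85 mm or more behind the face.
- sled_yellow (a joint): Slide of the yellow-fronted sled in its bay, m: 0 = fully home (front flush with the bay's front, on a hard stop), positive = how far it sticks out towards the robot; starts 0.04 to 0.08, can reach 0.11. Friction about 2 N, mass 0.35 to 0.7 kg, no spring: stays where it is left.
- yellow_front (a point): Middle of the top front edge of the yellow sled; moves with it. The front is an upright yellow block 80 mm wide, 25 mm thick, from 4 to 62 mm above the bench, flat face towards -x of the chassis, a pale note on it. Axes as the chassis. Behind it stand three white modems as high, with black antennas up to 87 mm above the bench, 85 mm or more behind the face.
- sled_red (a joint): Slide of the red-fronted sled in its bay, m: 0 = fully home (front flush with the bay's front, on a hard stop), positive = how far it sticks out towards the robot; starts 0.04 to 0.08, can reach 0.11. Friction about 2 N, mass 0.35 to 0.7 kg, no spring: stays where it is left. To be left as it is.
- red_front (a point): Middle of the top front edge of the red sled; moves with it. The front is an upright red block 80 mm wide, 25 mm thick, from 4 to 62 mm above the bench, flat face towards -x of the chassis, a pale note on it. Axes as the chassis. Behind it stand three white modems as high, with black antennas up to 87 mm above the bench, 85 mm or more behind the face.
- button (a joint): Travel of the green button, m: 0 = up, 0.006 = fully down, which takes about 5 N; it springs back when let go.
- button_top (a point): Centre of the top of the round green button, 30 mm across, 67 mm above the bench, on the pod near its front (chassis x = -72, y = 162 mm); pressed straight down.
- spare_modem: Loose white modem standing on the bench in front of the pod, 85 x 22 x 52 mm with two black antennas up to 80 mm high. Origin: centre of its underside; x along its length. Not to be disturbed.
- carton: Loose small cardboard box, 90 x 70 x 50 mm, on the bench at the right front of the dock. Origin: centre of its underside. Not to be disturbed.
- adapter: Loose black plug-in power adapter lying on the bench at the right of the dock, 50 x 40 x 28 mm. Origin: centre of its underside. Not to be disturbed.
Mind the look-alikes: they are no part of the job. Leave any orange or purple look-alike of the part that bears sled_blue alone.

How it is judged:
On the way, in this order (a step that is already met when the one before it is completed fails the run):
1. the blue and the yellow sled are both fully home (value of joint each of sled_blue, sled_yellow below 0.004 m), for 0.2 s.
2. the green button is pressed down (value of joint button above 0.004 m), for 0.03 s.
At the end, for the whole second after the job is handed in: Blue and yellow sleds within 4 mm of fully home, the button back up, the red sled within 8 mm of where it started, and the spare modem, carton and power adapter at rest within 20 mm of where they started (all of step 1 and value of joint button below 0.0015 m and distance of red_front from where it was at the start of the episode below 0.008 m and distance of each of spare_modem, carton, adapter from where it was at the start of the episode below 0.02 m and linear speed of each of spare_modem, carton, adapter below 0.02 m/s); the robot touches nothing.
It fails at once if the button is pressed before both sleds are home (value of joint button above 0.004 m and value of joint any of sled_blue, sled_yellow above 0.004 m).
It fails at once if a sled is slammed (faster than 0.4 m/s) (velocity of joint any of sled_blue, sled_yellow below -0.4 m/s).
It fails at once if the red sled is moved by more than 8 mm (distance of red_front from where it was at the start of the episode above 0.008 m).
It fails at once if the spare modem, the carton or the power adapter is moved or lifted by more than 20 mm (distance of any of spare_modem, carton, adapter from where it was at the start of the episode above 0.02 m).
It also fails if it takes over 50 s, if anything falls off the work surface, if the arm or the gripper's body presses on something with over 40 N, if the wrist force passes 120 N, or if a joint passes its speed limit or range.

## Working session

There is one attempt and no reset: what is moved stays moved. The work goes in short steps, Python scripts to look and compute and a tool call to move; the robot and the scene stay as the last step left them, time stands still between calls to the robot, and variables do not carry over. Pictures are saved under pics/ and viewed, about 8 in all and at most 12, crops included, and the job is handed in when it is done.

Besides the shell and the picture viewer there is one more tool, called after "Request:" as a command line: name --pt "numbers of a row" for each row, then --argument value for the rest. arm_command: Moves the arm, as the interface text tells. Its arguments: {"type":"object","properties":{"dp":{"type":"array","items":{"type":"array","items":{"type":"number"}}},"turn":{"type":"array","items":{"type":"number"}},"grip":{"type":"array","items":{"type":"number"}},"squeeze":{"type":"number"}},"required":["dp","turn","grip"]}

```bash
mkdir -p pics
cat > h.py <<'E'
import numpy as np, cv2
from plant import env
def cam(n):
    c=env.calibration(n); f=200/np.tan(np.radians(c['vfov'])/2)
    K=np.array([[f,0,c['cx']],[0,f,c['cy']],[0,0,1.]])
    R=cv2.Rodrigues(np.array(c['rvec'],float))[0]; t=np.array(c['tvec'],float).ravel()
    return K,R,t
def ray(n,p):
    K,R,t=cam(n); d=R.T@np.linalg.solve(K,[p[0],p[1],1]); return -R.T@t,d
def onz(n,p,z):
    o,d=ray(n,p); return o+d*(z-o[2])/d[2]
def proj(n,X):
    K,R,t=cam(n); u=K@(R@np.array(X)+t); return u[:2]/u[2]
def tri(p1,p2):
    o1,d1=ray('top',p1);o2,d2=ray('side',p2)
    d1/=np.linalg.norm(d1);d2/=np.linalg.norm(d2)
    s=np.linalg.lstsq(np.c_[d1,-d2],o2-o1,rcond=None)[0]
    a=o1+s[0]*d1;b=o2+s[1]*d2
    return (a+b)/2,np.linalg.norm(a-b)
E
python3 - <<'E'
from h import *
for n in('top','side'):
    cv2.imwrite(f'pics/{n}0.png',env.get_image(n)); c=env.calibration(n);print(n,c,ray(n,(320,200)))
print(env.get_state())
E
```

```text
top {'vfov': 57.858665309420694, 'cx': 313.8788028511199, 'cy': 202.1784725119925, 'rvec': array([ 2.10166687, -2.12217322,  0.17421601]), 'tvec': array([-0.00095003,  0.56837494,  0.8140439 ])} (array([ 0.40591948, -0.02614065,  0.90568454]), array([ 0.19298387,  0.00569114, -0.9813497 ]))
side {'vfov': 55.75477439914826, 'cx': 323.4981138816583, 'cy': 193.83900259406576, 'rvec': array([ 2.08497926, -0.83263996,  0.43309033]), 'tvec': array([-0.42418429,  0.2793395 ,  0.82182507])} (array([-0.04141493, -0.64362533,  0.71929866]), array([ 0.54755634,  0.57320282, -0.60989483]))
{'time_s': 0.1, 'q': array([ 1.30600283e+00,  3.20201480e-01,  1.56554444e+00, -4.01955192e-05,
        1.25741633e+00, -1.99633154e-02]), 'qd': array([ 0.0025202 , -0.00268967, -0.00309371, -0.00063809, -0.00269949,
       -0.00036418]), 'effort': array([ 1.50332020e-03, -4.16407907e+01, -2.34703749e+01,  4.02832745e-05,
        4.77664842e-03,  1.37602885e-05]), 'tool_pos': array([0.13925356, 0.5574412 , 0.23058645]), 'eef_rot': array([ 0.08578889,  0.70188092, -0.08689136,  0.70175019]), 'ft_force': array([ 0.13049214, -0.30335266,  0.61697383]), 'ft_torque': array([-0.00103528,  0.02554379,  0.038806  ]), 'width': 0.08563821535480567}
```

View pics/top0.png

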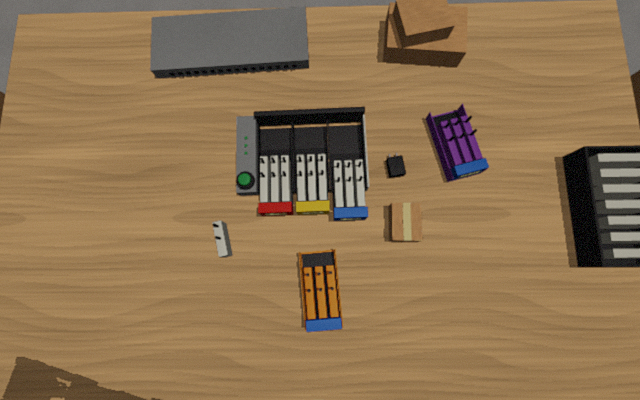

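View pics/side0.png

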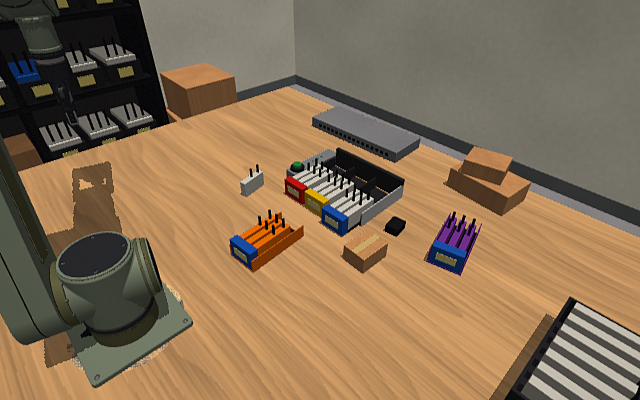

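The top view shows red (275,208), yellow (313,206) and blue (350,213) in the dock, and the button at (245,180). The spare modem is at (220,240), the carton at (405,222) and the adapter at (396,166). The orange and purple look-alikes are at (322,300) and (462,145).

Run:
```python
from h import *
cr=[]
for n,box in(('top',(205,95,235,175)),('side',(230,135,190,140))):
    im=cv2.imread(f'pics/{n}0.png'); hsv=cv2.cvtColor(im,cv2.COLOR_BGR2HSV)
    R={'red':((0,180,60),(6,255,255)),'yel':((22,190,90),(32,255,255)),'blue':((100,150,40),(120,255,255)),'grn':((45,120,30),(80,255,255))}
    for k,(a,b) in R.items():
        m=cv2.inRange(hsv,a,b); N,l,s,c=cv2.connectedComponentsWithStats(m)
        for i in range(1,N):
            if s[i,4]>25 and box[0]<c[i][0]<box[0]+box[2] and box[1]<c[i][1]<box[1]+box[3]:
                p=np.argwhere(l==i)[:,::-1].astype(np.float32)
                q=cv2.boxPoints(cv2.minAreaRect(p)); print(n,k,s[i],c[i].round(1),q.round(1).tolist())
    x,y,w,h=box; c=cv2.resize(im[y:y+h,x:x+w],(780,int(780*h/w)),interpolation=cv2.INTER_CUBIC)
    cv2.imwrite(f'pics/{n}crop.png',c)
```

```text
top red [258 202  35  13 343] [274.9 207.4] [[258.0, 202.0], [292.0, 202.0], [292.0, 214.0], [258.0, 214.0]]
top yel [296 200  33  12 320] [311.9 205.9] [[295.5, 201.10000610351562], [327.8999938964844, 199.5], [328.5, 210.1999969482422], [296.0, 211.8000030517578]]
top blue [334 207  34  13 359] [349.9 212.4] [[334.0, 219.0], [334.0, 207.0], [367.0, 207.0], [367.0, 219.0]]
top grn [238 173  13  13 138] [243.9 178.9] [[238.0, 173.0], [250.0, 173.0], [250.0, 185.0], [238.0, 185.0]]
side red [285 176  22  28 272] [295.2 188.1] [[278.5, 189.1999969482422], [288.1000061035156, 174.10000610351562], [312.5, 189.6999969482422], [302.8999938964844, 204.6999969482422]]
side yel [305 188  24  18 158] [316.9 196.3] [[304.3999938964844, 191.8000030517578], [309.20001220703125, 185.39999389648438], [329.20001220703125, 200.39999389648438], [324.3999938964844, 206.8000030517578]]
side blue [322 204  26  32 445] [335.2 219.2] [[314.79998779296875, 217.8000030517578], [325.3999938964844, 201.89999389648438], [353.79998779296875, 220.8000030517578], [343.20001220703125, 236.8000030517578]]
side blue [230 235  28  35 433] [243.4 249.5] [[223.3000030517578, 247.60000610351562], [235.10000610351562, 232.39999389648438], [262.70001220703125, 253.89999389648438], [250.89999389648438, 269.1000061035156]]
side grn [293 162   9   7  52] [297.  164.8] [[293.0, 162.0], [301.0, 162.0], [301.0, 168.0], [293.0, 168.0]]
```

View pics/topcrop.png

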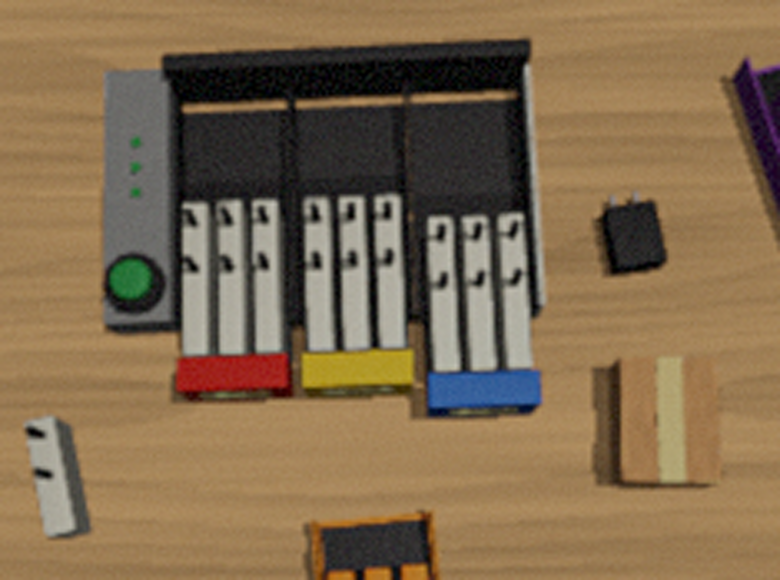

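View pics/sidecrop.png

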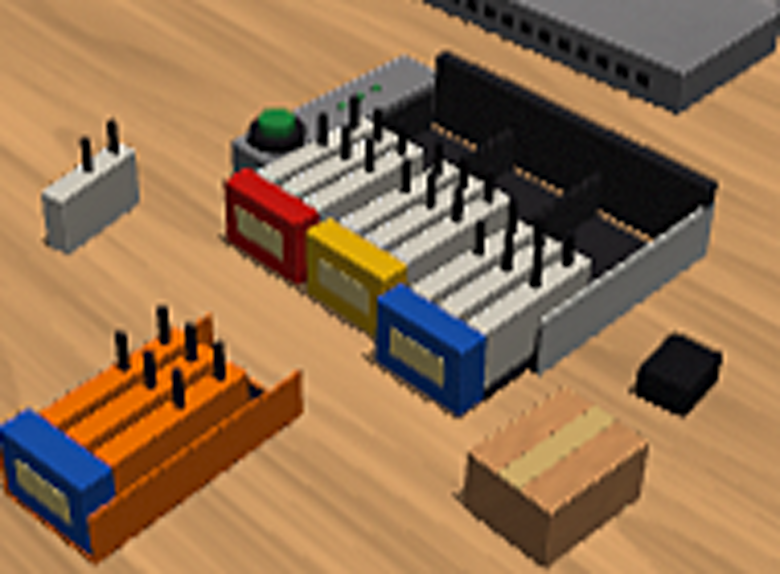

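The crops resolve the top faces, and the top front edges can be read in both views. In the top crop, blue runs (429,405)–(540,404). In the side crop it runs (378,292)–(462,348).

Run:
```python
from h import *
s=780/235; T=lambda x,y:(205+(x+.5)/s-.5,95+(y+.5)/s-.5)
r=780/190; S=lambda x,y:(230+(x+.5)/r-.5,135+(y+.5)/r-.5)
P={'red':((178,391),(291,388),(226,178),(302,226)),'yel':((302,388),(414,385),(308,228),(385,283)),'blue':((429,405),(540,404),(378,292),(462,348))}
for k,(a,b,c,d) in P.items():
    for t,u in((a,c),(b,d)):
        X,e=tri(T(*t),S(*u)); print(k,X.round(4),'gap',round(e,4),'onz',onz('top',T(*t),.062).round(4),onz('side',S(*u),.062).round(4))
X,e=tri(T(131,278),S(279,122));print('button',X.round(4),e,onz('top',T(131,278),.067),onz('side',S(279,122),.067))
for k,p,z in(('backplane L',(163,57),.07),('backplane R',(530,41),.07),('podfrontL',(106,326),.045),('wall front R',(540,305),.04),('wall back R',(531,66),.04)):
    print(k,onz('top',T(*p),z).round(4))
for k,pts,z in(('modem',((27,422),(62,418),(78,533),(48,537)),.052),('carton',((620,358),(718,358),(718,486),(618,484)),.05),('adapter',((603,204),(655,200),(664,264),(613,272)),.028)):
    print(k,[onz('top',T(*p),z)[:2].round(3).tolist() for p in pts])
```

```text
red [0.5427 0.1249 0.0655] gap 0.0006 onz [0.5435 0.1253 0.062 ] [0.5456 0.1292 0.062 ]
red [0.5453 0.0439 0.0628] gap 0.0017 onz [0.5448 0.0445 0.062 ] [0.5468 0.0443 0.062 ]
yel [0.5445 0.0361 0.0657] gap 0.0011 onz [0.5447 0.0367 0.062 ] [0.5483 0.0396 0.062 ]
yel [ 0.546  -0.043   0.0604] gap 0.0005 onz [ 0.546  -0.0431  0.062 ] [ 0.5444 -0.0443  0.062 ]
blue [ 0.5303 -0.053   0.0669] gap 0.0012 onz [ 0.5315 -0.0535  0.062 ] [ 0.5341 -0.0482  0.062 ]
blue [ 0.5304 -0.1313  0.0659] gap 0.0007 onz [ 0.5313 -0.132   0.062 ] [ 0.5336 -0.128   0.062 ]
button [0.6268 0.1619 0.0617] 0.0011138253427474506 [0.62592006 0.16036899 0.067     ] [0.6210225  0.15570745 0.067     ]
backplane L [0.7951 0.1406 0.07  ]
backplane R [ 0.8027 -0.1331  0.07  ]
podfrontL [0.5954 0.1827 0.045 ]
wall front R [ 0.6083 -0.1373  0.04  ]
wall back R [ 0.7964 -0.137   0.04  ]
modem [[0.524, 0.236], [0.526, 0.211], [0.444, 0.196], [0.442, 0.217]]
carton [[0.566, -0.192], [0.565, -0.262], [0.473, -0.257], [0.475, -0.186]]
adapter [[0.689, -0.189], [0.692, -0.229], [0.641, -0.233], [0.636, -0.194]]
```

```bash
cat >> h.py <<'E'
from scipy.spatial.transform import Rotation as Ro
def plan(tgt,yaw=.028):
    s=env.get_state(); R=Ro.from_quat(s['eef_rot']).as_matrix(); p=np.array(s['tool_pos'])
    z=R[:,2]; a=np.arctan2(z[1],z[0]); print('t',s['time_s'],'pos',p.round(4),'F',np.round(s['ft_force'],1),'w',round(s['width'],4))
    print('R',R.round(3).tolist(),'yaw of toolz',round(a,4),'q6',round(s['q'][5],3))
    for w in tgt: print('to',w,'tool mm',(R.T@(np.array(w)-p)*1e3).round(1))
E
python3 -c "
from h import *
plan([(.485,-.094,.231)])"
```

```text
t 0.1 pos [0.1393 0.5574 0.2306] F [ 0.1 -0.3  0.6] w 0.0856
R [[-0.0, 0.242, 0.97], [-0.002, 0.97, -0.242], [-1.0, -0.002, 0.0]] yaw of toolz -0.2448 q6 -0.02
to (0.485, -0.094, 0.231) tool mm [ 5.000e-01 -5.482e+02  4.933e+02]
```

Request:
arm_command --pt "0 0 0" --pt "0 0 0" --pt "0 0 0" --pt "0 -30 15" --pt "0 -30 15" --pt "0 -30 15" --pt "0 -30 15" --pt "0 -30 15" --pt "0 -30 15" --pt "0 -30 15" --pt "0 -30 15" --pt "0 -30 15" --turn '[-0.091,-0.091,-0.091,0,0,0,0,0,0,0,0,0]' --grip '[1,1,1,1,1,1,1,1,1,1,1,1]'

```text
time_s: 1.1
tool_pos: [0.2821, 0.2901, 0.2311]
eef_rot: [-0.01, 0.707, 0.01, 0.707]
ft_force: [0.9, 1.2, 0.3]
width: 0.0
```

Request:
arm_command --pt "0 -30 15" --pt "0 -30 15" --pt "0 -30 15" --pt "0 -30 15" --pt "0 -30 15" --pt "0 -30 15" --pt "0 -30 15" --pt "0 -30 15" --pt "0 -30 15" --pt "0 -30 15" --pt "0 -30 15" --pt "0 0 0" --turn '[0,0,0,0,0,0,0,0,0,0,0,0]' --grip '[1,1,1,1,1,1,1,1,1,1,1,1]'

```text
time_s: 2.1
tool_pos: [0.4586, -0.0377, 0.2309]
eef_rot: [-0.009, 0.707, 0.008, 0.708]
ft_force: [-1.1, 0.2, 0.4]
width: 0.0001
```

```bash
python3 -c "
from h import *
plan([(.485,-.094,.231),(.485,-.094,.036)])"
```

```text
t 2.1 pos [ 0.4586 -0.0377  0.2309] F [-1.1  0.2  0.4] w 0.0001
R [[0.001, -0.024, 1.0], [-0.002, 1.0, 0.024], [-1.0, -0.002, 0.001]] yaw of toolz 0.0237 q6 -1.699
to (0.485, -0.094, 0.231) tool mm [  0.1 -56.9  25.1]
to (0.485, -0.094, 0.036) tool mm [195.1 -56.4  24.8]
```

Request:
arm_command --pt "0 -28 12" --pt "0 -28 12" --pt "25 0 0" --pt "30 0 0" --pt "30 0 0" --pt "30 0 0" --pt "30 0 0" --pt "25 0 0" --pt "15 0 0" --pt "10 0 0" --pt "0 0 0" --pt "0 0 0" --turn '[0,0,0,0,0,0,0,0,0,0,0,0]' --grip '[1,1,1,1,1,1,1,1,1,1,1,1]'

```text
time_s: 3.1
tool_pos: [0.4812, -0.0882, 0.0359]
eef_rot: [-0.01, 0.708, 0.01, 0.706]
ft_force: [-0.6, 0.3, 0.1]
width: -0.0
```

```bash
python3 -c "
from h import *
plan([(.52,-.094,.036),(.59,-.092,.036)])
cv2.imwrite('pics/side1.png',cv2.resize(env.get_image('side')[120:300,200:440],(800,600)))"
```

```text
t 3.1 pos [ 0.4812 -0.0882  0.0359] F [-0.6  0.3  0.1] w -0.0
R [[-0.002, -0.028, 1.0], [0.001, 1.0, 0.028], [-1.0, 0.001, -0.002]] yaw of toolz 0.0285 q6 -1.804
to (0.52, -0.094, 0.036) tool mm [-0.2 -6.9 38.6]
to (0.59, -0.092, 0.036) tool mm [ -0.3  -6.9 108.6]
```

View pics/side1.png

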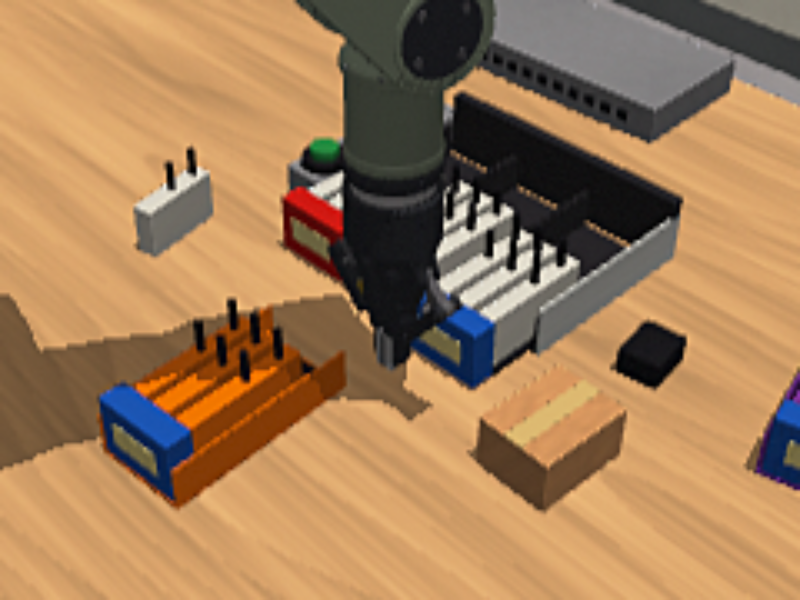

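The picture shows the shut fingertips standing before the blue front, clear of the orange look-alike and the carton. Next is a gentle push.

Request:
arm_command --pt "0 -6 10" --pt "0 0 10" --pt "0 0 5" --pt "0 0 5" --pt "0 0 5" --pt "0 0 6" --pt "0 0 6" --pt "0 0 6" --pt "0 0 6" --pt "0 0 6" --pt "0 0 6" --pt "0 0 6" --turn '[0,0,0,0,0,0,0,0,0,0,0,0]' --grip '[1,1,1,1,1,1,1,1,1,1,1,1]'

```text
time_s: 4.15
tool_pos: [0.5593, -0.0924, 0.0362]
eef_rot: [-0.01, 0.707, 0.01, 0.707]
ft_force: [-3.7, 2.1, 1.7]
width: -0.0001
```

Request:
arm_command --pt "0 0 6" --pt "0 0 6" --pt "0 0 6" --pt "0 0 4" --pt "0 0 3" --pt "0 0 2" --turn '[0,0,0,0,0,0]' --grip '[1,1,1,1,1,1]'

```text
time_s: 4.65
tool_pos: [0.5862, -0.0917, 0.0362]
eef_rot: [-0.01, 0.707, 0.01, 0.707]
ft_force: [-1.9, 1.2, 0.5]
width: -0.0001
```

Request:
arm_command --pt "0 0 2" --pt "0 0 2" --pt "0 0 2" --turn '[0,0,0]' --grip '[1,1,1]'

```text
time_s: 4.9
tool_pos: [0.5917, -0.0916, 0.0362]
eef_rot: [-0.01, 0.707, 0.01, 0.707]
ft_force: [-3.0, 1.0, -0.9]
width: -0.0001
```

Request:
arm_command --pt "0 0 1" --pt "0 0 1" --turn '[0,0]' --grip '[1,1]'

```text
time_s: 5.07
tool_pos: [0.5932, -0.0916, 0.0362]
eef_rot: [-0.01, 0.708, 0.01, 0.706]
ft_force: [-5.7, -0.0, 3.1]
width: -0.0
```

Request:
arm_command --pt "0 0 1" --pt "0 0 1" --turn '[0,0]' --grip '[1,1]'

```text
time_s: 5.23
tool_pos: [0.5932, -0.0915, 0.0362]
eef_rot: [-0.01, 0.709, 0.01, 0.705]
ft_force: [-10.3, -0.3, 7.4]
width: 0.0
```

Request:
arm_command --pt "0 0 1" --pt "0 0 0" --turn '[0,0]' --grip '[1,1]'

```text
time_s: 5.4
tool_pos: [0.5931, -0.0915, 0.0362]
eef_rot: [-0.01, 0.71, 0.01, 0.704]
ft_force: [-10.4, -0.4, 6.5]
width: 0.0002
```

Force climbed to 10 N with no motion at x=0.593, where the stop was predicted, so blue is home. I'll back off and shift to yellow.

Request:
arm_command --pt "0 0 -5" --pt "-4 0 -25" --pt "0 0 -30" --pt "0 0 -30" --pt "0 29 0" --pt "0 30 0" --pt "0 30 0" --pt "0 0 8" --pt "0 0 6" --pt "0 0 5" --pt "0 0 5" --pt "0 0 5" --turn '[0,0,0,0,0,0,0,0,0,0,0,0]' --grip '[1,1,1,1,1,1,1,1,1,1,1,1]'

```text
time_s: 6.4
tool_pos: [0.5344, -0.0052, 0.0403]
eef_rot: [-0.01, 0.707, 0.009, 0.707]
ft_force: [-0.4, 0.3, -0.8]
width: 0.0004
```

```bash
python3 -c "
from h import *
plan([(.5907,-.0035,.04)])"
```

```text
t 6.4 pos [ 0.5344 -0.0052  0.0403] F [-0.4  0.3 -0.8] w 0.0004
R [[0.001, -0.027, 1.0], [-0.0, 1.0, 0.027], [-1.0, -0.0, 0.001]] yaw of toolz 0.0269 q6 -1.629
to (0.5907, -0.0035, 0.04) tool mm [ 0.3  0.2 56.3]
```

Request:
arm_command --pt "0 0 5" --pt "0 0 6" --pt "0 0 6" --pt "0 0 6" --pt "0 0 6" --pt "0 0 6" --pt "0 0 6" --pt "0 0 4" --pt "0 0 3" --pt "0 0 2" --pt "0 0 2" --turn '[0,0,0,0,0,0,0,0,0,0,0]' --grip '[1,1,1,1,1,1,1,1,1,1,1]'

```text
time_s: 7.32
tool_pos: [0.5854, -0.0027, 0.0402]
eef_rot: [-0.01, 0.707, 0.01, 0.707]
ft_force: [-1.7, -1.3, -2.2]
width: 0.0005
```

Request:
arm_command --pt "0 0 2" --pt "0 0 1" --pt "0 0 1" --turn '[0,0,0]' --grip '[1,1,1]'

```text
time_s: 7.57
tool_pos: [0.5893, -0.0025, 0.0403]
eef_rot: [-0.01, 0.707, 0.01, 0.707]
ft_force: [-2.6, -0.6, -2.1]
width: 0.0
```

Request:
arm_command --pt "0 0 1" --pt "0 0 1" --pt "0 0 1" --turn '[0,0,0]' --grip '[1,1,1]'

```text
time_s: 7.82
tool_pos: [0.5907, -0.0025, 0.0402]
eef_rot: [-0.01, 0.708, 0.01, 0.706]
ft_force: [-9.2, -1.6, 3.1]
width: -0.0003
```

Request:
arm_command --pt "0 0 1" --pt "0 0 0" --pt "0 0 0" --turn '[0,0,0]' --grip '[1,1,1]'

```text
time_s: 8.07
tool_pos: [0.5907, -0.0025, 0.0403]
eef_rot: [-0.01, 0.709, 0.01, 0.705]
ft_force: [-7.5, -0.3, 4.9]
width: -0.0002
```

Request:
arm_command --pt "0 0 -5" --pt "0 0 -25" --pt "0 0 -30" --pt "0 0 -30" --pt "-30 0 0" --pt "-35 0 0" --pt "-35 0 0" --pt "-30 30 0" --pt "0 35 0" --pt "0 35 0" --pt "0 35 0" --pt "0 0 0" --turn '[0,0,0,0,0,0,0,0,0,0,0,0]' --grip '[1,1,1,1,1,1,1,1,1,1,1,1]'

```text
time_s: 9.07
tool_pos: [0.5008, 0.1348, 0.171]
eef_rot: [-0.01, 0.705, 0.013, 0.709]
ft_force: [0.5, -0.5, 0.4]
width: 0.0001
```

```bash
python3 -c "
from h import *
plan([(.626,.161,.16),(.626,.161,.067)])
a=env.get_image('top');b=env.get_image('side')
cv2.imwrite('pics/both2.png',np.vstack([cv2.resize(a[95:270,205:440],(470,350)),cv2.resize(b[135:260,230:420],(470,309))])[:600])"
```

```text
t 9.0667 pos [0.5008 0.1348 0.171 ] F [ 0.5 -0.5  0.4] w 0.0001
R [[0.005, -0.033, 0.999], [0.004, 0.999, 0.033], [-1.0, 0.004, 0.005]] yaw of toolz 0.0326 q6 -1.366
to (0.626, 0.161, 0.16) tool mm [ 11.8  22.  125.9]
to (0.626, 0.161, 0.067) tool mm [104.8  21.6 125.4]
```

View pics/both2.png

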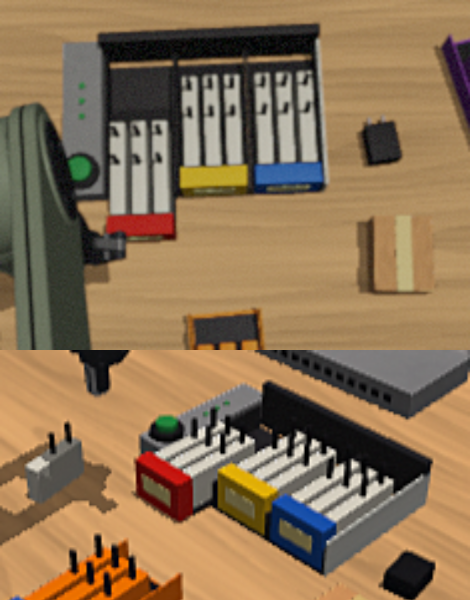

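Blue (bottom right of the top view) and yellow are flush with the bay fronts. Red still sticks out, and the loose items look unmoved. Next, over the button.

Request:
arm_command --pt "0 6 30" --pt "0 6 30" --pt "0 5 30" --pt "0 4 30" --pt "0 0 5" --pt "20 0 0" --pt "25 0 0" --pt "25 0 0" --pt "10 0 0" --pt "0 0 0" --pt "0 0 0" --turn '[0,0,0,0,0,0,0,0,0,0,0]' --grip '[1,1,1,1,1,1,1,1,1,1,1]'

```text
time_s: 10.08
tool_pos: [0.6242, 0.1531, 0.0901]
eef_rot: [-0.01, 0.707, 0.01, 0.707]
ft_force: [-0.2, 0.6, 0.3]
width: 0.0001
```

```bash
python3 -c "
from h import *
plan([(.6255,.161,.067)])"
```

```text
t 10.0833 pos [0.6242 0.1531 0.0901] F [-0.2  0.6  0.3] w 0.0001
R [[0.0, -0.027, 1.0], [0.0, 1.0, 0.027], [-1.0, 0.0, 0.0]] yaw of toolz 0.0273 q6 -1.375
to (0.6255, 0.161, 0.067) tool mm [23.1  7.8  1.5]
```

Request:
arm_command --pt "0 8 1" --pt "10 0 0" --pt "8 0 0" --pt "4 0 0" --pt "2 0 0" --pt "2 0 0" --turn '[0,0,0,0,0,0]' --grip '[1,1,1,1,1,1]'

```text
time_s: 10.58
tool_pos: [0.6243, 0.162, 0.0636]
eef_rot: [-0.01, 0.707, 0.01, 0.707]
ft_force: [-2.1, 0.3, 3.0]
width: -0.0003
```

Request:
arm_command --pt "2 0 0" --pt "1 0 0" --pt "1 0 0" --turn '[0,0,0]' --grip '[1,1,1]'

```text
time_s: 10.83
tool_pos: [0.6243, 0.162, 0.0609]
eef_rot: [-0.01, 0.707, 0.01, 0.707]
ft_force: [-4.9, 0.1, 13.4]
width: 0.0
```

Request:
arm_command --pt "1 0 0" --pt "0 0 0" --pt "0 0 0" --turn '[0,0,0]' --grip '[1,1,1]'

```text
time_s: 11.08
tool_pos: [0.6243, 0.162, 0.0609]
eef_rot: [-0.01, 0.707, 0.01, 0.707]
ft_force: [-5.9, -0.7, 13.0]
width: -0.0004
```

Request:
arm_command --pt "-4 0 0" --pt "-10 0 0" --pt "-20 0 0" --pt "-30 0 0" --pt "-35 0 0" --pt "-30 0 -20" --pt "0 0 -35" --pt "0 30 -25" --pt "0 35 -20" --pt "0 35 0" --pt "0 35 0" --pt "0 0 0" --turn '[0,0,0,0,0,0,0,0,0,0,0,0]' --grip '[1,1,1,1,1,1,1,1,1,1,1,1]'

```text
time_s: 12.08
tool_pos: [0.521, 0.2995, 0.1883]
eef_rot: [-0.01, 0.706, 0.013, 0.708]
ft_force: [0.3, 0.3, 1.0]
width: -0.0002
```

Run:
```python
from h import *
plan([])
a=env.get_image('top');b=env.get_image('side')
cv2.imwrite('pics/both3.png',np.vstack([cv2.resize(a[95:270,205:440],(470,350)),cv2.resize(b[150:250,230:420],(470,247))]))
R={'red':((0,180,60),(6,255,255)),'yel':((22,190,90),(32,255,255)),'blue':((100,150,40),(120,255,255)),'grn':((45,120,30),(80,255,255))}
for nm,im,box in(('top',a,(205,95,235,175)),('side',b,(265,135,190,140))):
    hsv=cv2.cvtColor(im,cv2.COLOR_BGR2HSV)
    for k,(lo,hi) in R.items():
        N,l,s,c=cv2.connectedComponentsWithStats(cv2.inRange(hsv,lo,hi))
        for i in range(1,N):
            if s[i,4]>25 and box[0]<c[i][0]<box[0]+box[2] and box[1]<c[i][1]<box[1]+box[3]: print(nm,k,s[i],c[i].round(1))
a0=cv2.imread('pics/top0.png'); 
for k,(x,y,w,h) in {'carton':(380,195,50,55),'adapter':(380,150,35,35),'modem':(205,215,32,50)}.items():
    p=[cv2.cvtColor(q[y:y+h,x:x+w],cv2.COLOR_BGR2GRAY).astype(np.float32) for q in(a0,a)]
    print(k,cv2.phaseCorrelate(*p,cv2.createHanningWindow((w,h),cv2.CV_32F)))
```

```text
t 12.0833 pos [0.521  0.2995 0.1883] F [0.3 0.3 1. ] w -0.0002
R [[0.003, -0.033, 0.999], [0.004, 0.999, 0.033], [-1.0, 0.004, 0.003]] yaw of toolz 0.0327 q6 -1.103
top red [258 202  35  12 345] [274.8 207.4]
top yel [295 177  34  12 337] [311.3 183. ]
top blue [332 175  35  16 376] [348.6 182.1]
top grn [238 173  13  13 135] [244.  178.9]
side red [285 176  23  28 338] [297.1 189.4]
side yel [318 181  24  28 271] [329.2 193.3]
side blue [339 193  27  31 395] [351.5 206.8]
side blue [429 240  38  33 613] [447.5 255.1]
side grn [293 162   9   7  52] [297.  164.6]
carton ((-0.10166957945223132, -0.08821655335514222), 0.9622627256711324)
adapter ((-0.04646044010565831, 0.04758203610645495), 0.9315889845659704)
modem ((-0.024662889859612847, 0.12205948687839907), 0.9205875845253467)
```

View pics/both3.png

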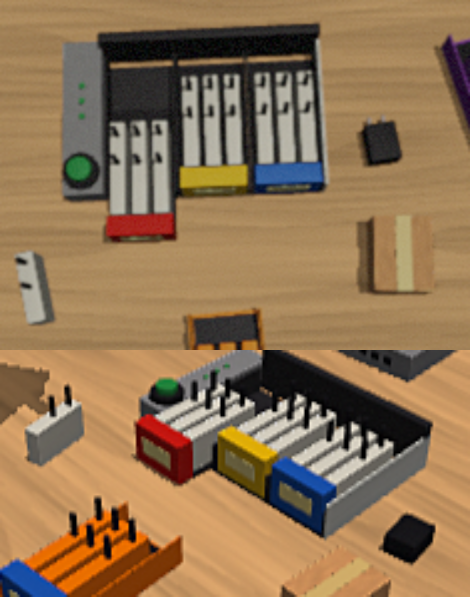

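Blue and yellow are flush and the button is up. Red is at the same pixel as at the start, and the loose items are unmoved. The arm is clear.

```bash
python3 -c "
from plant import env
env.job_done(); s=env.get_state(); print(s['time_s'],s['ft_force'])"
```

```text
the job is handed in; nothing more can be done
the job is handed in; nothing more can be done
```

The job is done and handed in at about 12 s of the 50 s allowed; no verdict was reported.

- **Sleds:** I pushed the blue and then the yellow sled home with the shut fingertips at about 0.07 m/s, slowing near the end. Each met its stop where I had predicted (TCP x = 0.593 m for blue, 0.591 m for yellow), at roughly 7 to 10 N with no further motion.
- **Button:** I pressed it until it bottomed at z = 0.061 m, which is its full 6 mm travel, with about 13 N. I then let it come back up and moved the arm clear.
- **Last checks:** In both final views blue and yellow are flush with the bay fronts and the button is back at its starting pixel. Red is unchanged, within 0.1 px in the top view. The spare modem, carton and power adapter shifted by under 0.15 px (under about 0.5 mm).
- **Disagreements:**
  - Triangulated heights were off by up to 5 mm from the given ones, both on the sled fronts and on the button. Side-view rays also disagreed with the top view by up to about 5 mm. I relied on the top view and on contact forces, and contact confirmed the positions.
  - Red's mask in the side view shifted by about 2 px between the first and last pictures. Its outline did not move, only the number of pixels counted as red.

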